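Pack the vessel carrier for the cold room

TASK

Pack the grey hand carrier for the cold room: take the four small capped vessels standing loose on the worktop (squat white jar, blue-capped bottle, black-capped vial and the smallest vial) and stand each upright in the cup insert made for its size, resting on the cup's floor. The white bottle and the brown vial that have lost their caps must not travel: leave them standing where they are.

Things in the scene. Friction and masses are not known exactly. Their poses are not given: they have to be found in the camera images.
- jar: squat white jar with paper label, 64 mm high: body 54 mm in diameter up to 41 mm, white cap 48 mm wide from 48 mm up, closed with its screw cap, standing upright on the worktop; may be gripped round the body or cap from above; its origin is the centre of its underside, z up
- bottle: clear bottle with cream contents, 85 mm high: body 44 mm in diameter, blue cap 28 mm wide from 69 mm up, closed with its screw cap, standing upright on the worktop; may be gripped round the body or cap from above; its origin is the centre of its underside, z up
- vial: clear glass vial with tan contents, 62 mm high: body 32 mm in diameter, black cap 28 mm wide from 50 mm up, closed with its screw cap, standing upright on the worktop; may be gripped round the body or cap from above; its origin is the centre of its underside, z up
- small_vial: the smallest vial, white, 52 mm high: body 24 mm in diameter, blue cap 23 mm wide from 42 mm up, closed with its screw cap, standing upright on the worktop; may be gripped round the body or cap from above; its origin is the centre of its underside, z up
- open_vial: look-alike that stays: orange-brown glass vial 32 mm in diameter, 58 mm high, without a cap (bare threaded neck 23 mm wide, open mouth); its origin is the centre of its underside, z up
- open_bottle: look-alike that stays: white bottle 44 mm in diameter, 80 mm high, without a cap (bare threaded neck 25 mm wide, open mouth); its origin is the centre of its underside, z up
- cup_54: white cup insert for the jar (54 mm), fixed in one of the four seats, 76 mm apart in a row, of the low grey carrier: bore 62 mm, flared mouth 74 mm, 28 mm high, floor 3 mm thick. Origin: centre of its underside, 5 mm above the worktop; z up, y along the row of cups (same for all). Its seat and the carrier's place and direction vary.
- cup_44: white cup insert for the blue-capped bottle (44 mm), fixed in one of the four seats, 76 mm apart in a row, of the low grey carrier: bore 52 mm, flared mouth 64 mm, 28 mm high, floor 3 mm thick. Origin: centre of its underside, 5 mm above the worktop; z up, y along the row of cups (same for all). Its seat and the carrier's place and direction vary.
- cup_32: white cup insert for the black-capped vial (32 mm), fixed in one of the four seats, 76 mm apart in a row, of the low grey carrier: bore 40 mm, flared mouth 52 mm, 28 mm high, floor 3 mm thick. Origin: centre of its underside, 5 mm above the worktop; z up, y along the row of cups (same for all). Its seat and the carrier's place and direction vary.
- cup_24: white cup insert for the smallest vial (24 mm), fixed in one of the four seats, 76 mm apart in a row, of the low grey carrier: bore 32 mm, flared mouth 44 mm, 28 mm high, floor 3 mm thick. Origin: centre of its underside, 5 mm above the worktop; z up, y along the row of cups (same for all). Its seat and the carrier's place and direction vary.

How it is judged:
By the outcome, as a careful person would: the job done as asked, in the order asked, and still so for the second after the job is handed in, with the robot touching nothing.
It also fails if it takes over 115 s, if anything falls off the work surface, if the arm or the gripper's body presses on something with over 40 N, if the wrist force passes 120 N, or if a joint passes its speed limit or range.

ROBOT

A 6-joint arm with a two-finger parallel gripper is mounted at the origin on a cart in front of the work surface, level with it; the furniture and walls round the work are solid. World frame = base frame: x ahead of the robot, y to its left, z up, the work surface at z = 0. Lengths are in m, angles in rad, forces in N, time in s.
With the tool pointing down it reaches from about 0.3 to 0.85 m from the base axis. Payload 5.4 kg.
Tool frame: the origin (TCP) lies midway between the tips of the shut fingers; the grasp point (between the pads) lies 19 mm behind it; z points along the fingers, y is the line along which they close (so a half turn about z gives the same grasp; the last joint's range is limited). The gripper opens to 85 mm and grips with 20 to 120 N. Pads are 22 mm wide; open, the fingers measure 114 mm over their backs; the gripper's body (76 mm by 85 mm) begins 54 mm behind the grasp point. The pads swing forward as they close: fully open they stand 13 mm farther back than shut.
Start: joints at [-1.416, 0.158, 1.597, -0, 1.386, -0.21], TCP at [0.205, -0.537, 0.196] pointing down, gripper open.
Joint ranges: [-2.91, 2.91], [-0.94, 2.29], [0.18, 2.7], [-1.29, 4.43], [0.17, 2.64], [-3, 3]. Speed limits (rad/s): [2.57, 2.57, 3.14, 3.14, 3.14, 3.14].

INTERFACE

Orientations are given as [roll, pitch, yaw] about the fixed x, y, z axes, in that order (R = Rz(yaw) Ry(pitch) Rx(roll)).
In Python, from bench import sense, read_camera, camera_info, job_done gives the robot as it stands.
- The arm moves only by the tool arm_command, never from a script. Its argument "steps" is a list of rows, each an object with "hand": the finger opening in mm, from 0 to 85.4; "translation": the shift along the tool's x, y, z as a fraction of full scale, a list of three; "rot": the turn, a rotation vector about the tool's x, y, z as a fraction of full scale, a list of three. In form: [{"hand": hand, "translation": [tx, ty, tz], "rot": [wx, wy, wz]}, ...]. A call has 1 to 10 rows; each row is the pose to reach, as a shift and turn from the pose commanded when the call began, along the tool's axes at that moment; what a row does not reach only later rows make up. Full scale, the value 1, is 200 mm for a shift and 45 degrees for a turn. A row lasts 1/12 s, in which the tool goes at most 41.7 mm and 7.16 degrees, less where a joint would pass 70% of its speed; a pose out of reach is approached as far as the arm can. A call with a number of a shift or a turn outside -1 to 1 is refused whole. A call with a gripper value outside its range is refused whole. The fingers move at their own pace and stop on an object; "force" is the grip in N (left out, the last holds). Time passes only in rows, so rows that repeat a pose let the fingers close. It gives the time, the measured TCP pose, the force, the opening and the grip force at its end, in the units of the state.
- sense(): the state, without advancing time (a new reading comes with each control period).
- read_camera(name): name is "scene" or "side" or "wrist"; returns the picture (384x512x3 uint8, red, green, blue); there is no depth.
- camera_info(name): a dict with "intrinsics" (3x3 intrinsics, pixels), "rvec" (rotation vector, rad) and "tvec" (3), from world to camera coordinates, as OpenCV has them; the wrist camera has in their place "hand_eye" (4x4, takes a point from camera to tool coordinates, whose origin is the TCP and whose axes are the flange's). Camera axes: x right, y down, z forward; pixel columns grow to the right and rows downward; lengths in m; the calibration is good to about 2 mm. A picture is of the moment at which its call begins: read the wrist's pose just before it. camera_info takes no time and is no camera call.
- job_done(): hands the job in; it is judged then, once.
The state is a dict: "clock": time; "joint_pos": joint angles; "dq": joint speeds; "joint_efforts": joint torques, N m; "tcp_pos": TCP position; "orientation": TCP orientation; "contact_force": force on the tool from outside, world axes, zero at the start; "torque": the same for the moment, N m; "opening": finger opening in m; "gripper_force": force on a finger pad.
Only numpy, scipy, OpenCV 4.12 (cv2) and the standard library are available. Lean on these libraries where they do the work, as an engineer would, in place of code of your own. Each camera call takes 0.05 s, during which the arm holds its last target. There are 200 camera calls.

## Working session

There is one attempt and no reset: what is moved stays moved. The work goes in short steps, Python scripts to look and compute and a tool call to move; the robot and the scene stay as the last step left them, time stands still between calls to the robot, and variables do not carry over. Pictures are saved under pics/ and viewed, at most 14 in all, crops included, and the job is handed in when it is done.

Besides the shell and the picture viewer there is one more tool, called after "Emit:" as name([rows], argument=value, ...), one row to a line, values as JSON. arm_command: Moves the arm, as the interface text tells. Shift numbers are shares of 200 mm and turn numbers shares of 45 degrees, none past 1 either way. Its arguments: {"type":"object","properties":{"steps":{"type":"array"},"force":{"type":"number"}},"required":["steps"]}

```bash
mkdir -p pics; ls
python3 - <<'E'
from bench import *
import cv2,numpy as np
s=sense();print({k:np.round(v,3).tolist() for k,v in s.items()})
for n in("scene","side"):
    cv2.imwrite(f"pics/{n}0.png",cv2.resize(read_camera(n)[:,:,::-1],(800,600),interpolation=cv2.INTER_CUBIC));i=camera_info(n);print(n,i)
print(camera_info("wrist"))
E
```

```text
pics
{'clock': 0.0, 'joint_pos': [-1.416, 0.159, 1.598, 0.0, 1.386, -0.21], 'dq': [-0.0, -0.002, -0.002, -0.001, 0.001, -0.001], 'joint_efforts': [-0.002, -39.601, -33.143, -0.0, 0.008, 0.0], 'tcp_pos': [0.205, -0.536, 0.195], 'orientation': [-3.14, -0.0, 0.365], 'contact_force': [0.672, -0.052, -0.449], 'torque': [0.0, -0.004, 0.004], 'gripper_force': 0.0, 'opening': 0.086}
scene {'intrinsics': array([[452.83009517,   0.        , 255.0059724 ],
       [  0.        , 452.83009517, 190.14413065],
       [  0.        ,   0.        ,   1.        ]]), 'rvec': array([ 1.17486056, -1.95074442,  1.20974636]), 'tvec': array([0.22874712, 0.24464642, 1.0691832 ])}
side {'intrinsics': array([[456.38023305,   0.        , 254.98174035],
       [  0.        , 456.38023305, 196.58851696],
       [  0.        ,   0.        ,   1.        ]]), 'rvec': array([ 0.79536076,  2.54044345, -1.14634541]), 'tvec': array([ 0.41602362, -0.16316726,  1.45008626])}
{'intrinsics': array([[280.01714746,   0.        , 254.53189461],
       [  0.        , 280.01714746, 192.29092534],
       [  0.        ,   0.        ,   1.        ]]), 'hand_eye': array([[-4.74001854e-05, -9.51482038e-01, -3.07704289e-01,
         7.85935750e-02],
       [ 9.99999744e-01,  1.74431438e-04, -6.93420797e-04,
         1.71201593e-04],
       [ 7.13450735e-04, -3.07704244e-01,  9.51481786e-01,
        -1.77426538e-01],
       [ 0.00000000e+00,  0.00000000e+00,  0.00000000e+00,
         1.00000000e+00]])}
```

View pics/scene0.png

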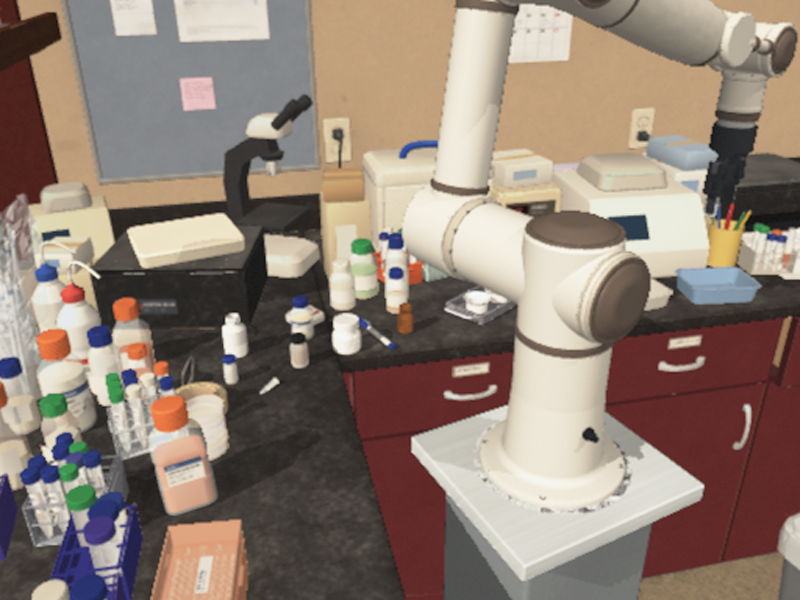

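View pics/side0.png

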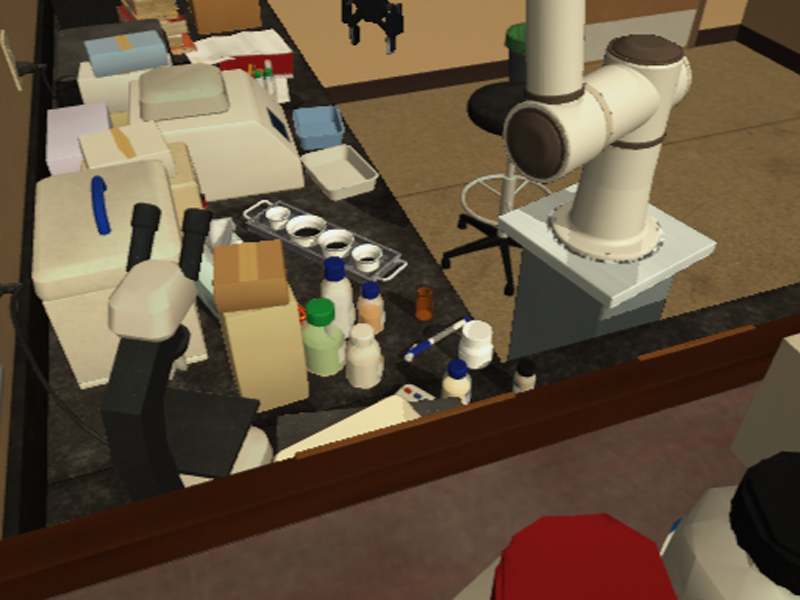

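The scene view shows the jar at (346,333), bottle (300,317), black-capped vial (299,350), smallest vial (230,370), open bottle (235,335) and open vial (405,318). The side view shows the carrier, with cups at about (278,216), (306,229), (336,242) and (367,257).

```bash
cat > h.py <<'E'
import numpy as np,cv2
from bench import *
from scipy.spatial.transform import Rotation as R
def ray(info,uv,z,T=None):
    K=info["intrinsics"];d=np.linalg.inv(K)@np.array([uv[0],uv[1],1.])
    if T is None:
        Rm=cv2.Rodrigues(info["rvec"])[0];c=-Rm.T@info["tvec"];d=Rm.T@d
    else: c=T[:3,3];d=T[:3,:3]@d
    return c+d*(z-c[2])/d[2]
def wristT(s=None):
    s=s or sense();T=np.eye(4);T[:3,:3]=R.from_euler('xyz',s["orientation"]).as_matrix();T[:3,3]=s["tcp_pos"]
    return T@camera_info("wrist")["hand_eye"]
E
python3 - <<'E'
from h import *
k=1.5625
i=camera_info("scene")
for n,u,v,z in [("jar",346,318,.064),("bottle",300,300,.085),("vial",299,337,.062),("small",230,358,.052),("obottle",235,317,.08),("ovial",406,307,.058)]: print(n,ray(i,(u/k,v/k),z).round(3))
i=camera_info("side")
for n,u,v,z in [("jar",477,328,.064),("bottle",458,367,.085),("vial",524,367,.062),("ovial",425,291,.058),("c1",278,213,.033),("c2",306,228,.033),("c3",336,240,.033),("c4",367,254,.033)]: print(n,ray(i,(u/k,v/k),z).round(3))
a=read_camera("side")[115:195,140:270,::-1];b=read_camera("scene")[180:255,120:280,::-1]
cv2.imwrite("pics/c.png",np.vstack([cv2.resize(a,(800,492),interpolation=3)]));cv2.imwrite("pics/d.png",cv2.resize(b,(800,375),interpolation=3))
E
```

```text
jar [0.454 0.133 0.064]
bottle [0.529 0.197 0.085]
vial [0.431 0.237 0.062]
small [0.435 0.365 0.052]
obottle [0.529 0.326 0.08 ]
ovial [0.451 0.005 0.058]
jar [0.449 0.137 0.064]
bottle [0.54  0.202 0.085]
vial [0.444 0.242 0.062]
ovial [0.458 0.01  0.058]
c1 [ 0.539 -0.378  0.033]
c2 [ 0.518 -0.3    0.033]
c3 [ 0.49  -0.232  0.033]
c4 [ 0.466 -0.161  0.033]
```

View pics/c.png

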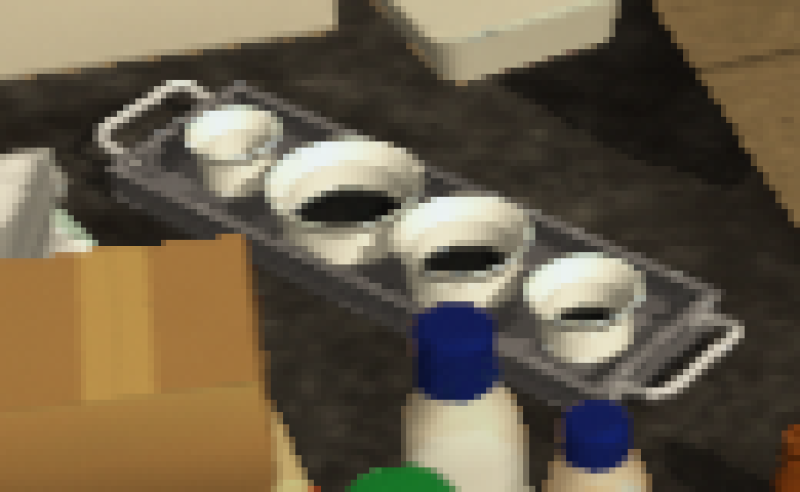

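View pics/d.png

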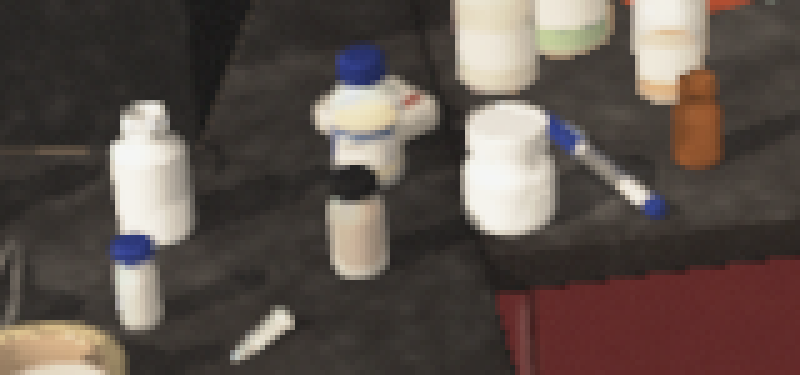

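Emit:
arm_command([
  {"hand":85,"translation":[0.1,-0.06,-0.21],"rot":[0,0,0]},
  {"hand":85,"translation":[0.855,-0.52,-0.21],"rot":[0,0,-0.77]},
  {"hand":85,"translation":[0.855,-0.52,-0.21],"rot":[0,0,-0.77]},
  {"hand":85,"translation":[0.855,-0.52,-0.21],"rot":[0,0,-0.77]},
  {"hand":85,"translation":[0.855,-0.52,-0.21],"rot":[0,0,-0.77]},
  {"hand":85,"translation":[0.855,-0.52,-0.21],"rot":[0,0,-0.77]},
  {"hand":85,"translation":[0.855,-0.52,-0.21],"rot":[0,0,-0.77]},
  {"hand":85,"translation":[0.855,-0.52,-0.21],"rot":[0,0,-0.77]},
])

```text
clock: 0.87
tcp_pos: [0.328, -0.3787, 0.2383]
orientation: [3.142, 0.001, 0.969]
contact_force: [-0.8, -0.5, -0.7]
opening: 0.0849
gripper_force: 0.0
```

Emit:
arm_command([
  {"hand":85,"translation":[1,0.05,-0.21],"rot":[0,0,-0.765]},
  {"hand":85,"translation":[1,0.05,-0.21],"rot":[0,0,-0.765]},
  {"hand":85,"translation":[1,0.05,-0.21],"rot":[0,0,-0.765]},
  {"hand":85,"translation":[1,0.05,-0.21],"rot":[0,0,-0.765]},
  {"hand":85,"translation":[1,0.05,-0.21],"rot":[0,0,-0.765]},
  {"hand":85,"translation":[1,0.05,-0.21],"rot":[0,0,-0.765]},
  {"hand":85,"translation":[1,0.05,-0.21],"rot":[0,0,-0.765]},
  {"hand":85,"translation":[1,0.05,-0.21],"rot":[0,0,-0.765]},
])

```text
clock: 1.53
tcp_pos: [0.4485, -0.221, 0.2798]
orientation: [-3.14, 0.0, 1.567]
contact_force: [-0.7, -0.5, -0.2]
opening: 0.0847
gripper_force: 0.0
```

Run:
```python
from h import *
s=sense();print(s["tcp_pos"],s["orientation"])
im=read_camera("wrist")[:,:,::-1];np.savez("w1.npz",im=im,T=wristT(s))
cv2.imwrite("pics/w1.png",cv2.resize(im,(800,600),interpolation=3))
```

```text
[ 0.4485024  -0.22103851  0.27978525] [-3.14046252e+00  1.84300558e-04  1.56694160e+00]
```

View pics/w1.png

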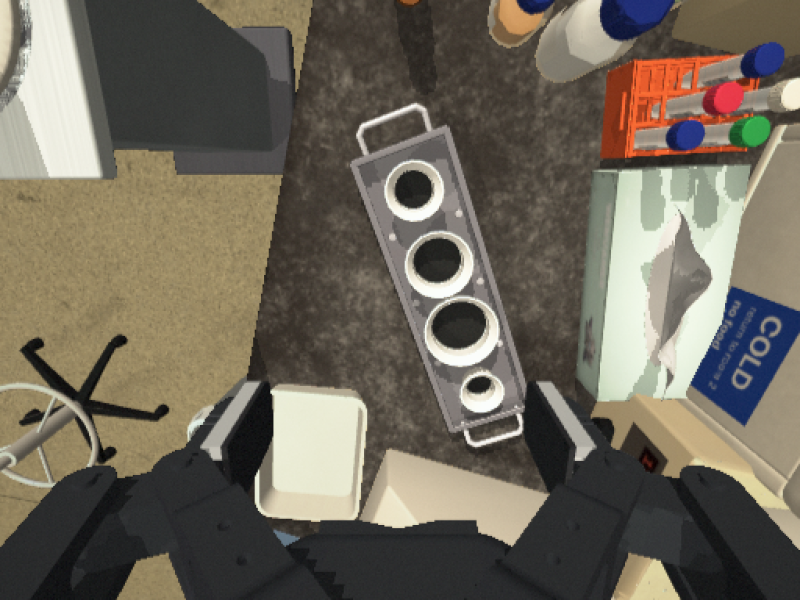

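The wrist view shows the carrier's four cups in a row: cup_32 (414,190), cup_44 (439,264), cup_54 (462,331), cup_24 (482,391). Next I'll measure the rims accurately, then look over the vessels.

Run:
```python
from h import *
d=np.load("w1.npz");im=d["im"];T=d["T"];i=camera_info("wrist")
k=1.5625;S=4
big=cv2.resize(im,None,fx=S,fy=S,interpolation=cv2.INTER_CUBIC)
m=(big.min(2)>165).astype(np.uint8)
P=[]
for n,u,v,dm in [("32",414,190,52),("44",439,264,64),("54",462,331,74),("24",482,391,44)]:
    w=int(42/k*S);cx,cy=int(u/k*S),int(v/k*S)
    sub=m[cy-w:cy+w,cx-w:cx+w];nl,L,st,_=cv2.connectedComponentsWithStats(sub)
    dd=[np.hypot(*(np.argwhere(L==j)-w).T).min() if st[j,4]>300 else 1e9 for j in range(nl)]; dd[0]=1e9
    mm=L==max([j for j in range(1,nl)],key=lambda j:st[j,4])
    c=cv2.convexHull(np.argwhere(mm)[:,::-1].astype(np.int32))[:,0]
    # back-project hull to rim plane and fit circle
    X=np.array([ray(i,((p[0]+cx-w+.5)/S-.5,(p[1]+cy-w+.5)/S-.5),.033,T)[:2] for p in c])
    (x,y),r=cv2.minEnclosingCircle((X*1000).astype(np.float32))
    A=np.c_[2*X,np.ones(len(X))];q=np.linalg.lstsq(A,(X**2).sum(1),rcond=None)[0]
    print(n,"enc",round(x,1),round(y,1),round(2*r,1),"exp",dm,"ls",(q[:2]*1e3).round(1),round(2e3*np.sqrt(q[2]+q[0]**2+q[1]**2),1));P.append(q[:2])
P=np.array(P);s=np.array([0,-1,-2,-3])*.076
t=P-P.mean(0);a=np.linalg.svd(t)[2][0];a*=np.sign(a[1]);print(a,(t@a)*1e3)
print(np.round((P.mean(0)+np.outer(s-s.mean(),a))*1e3,1))
```

```text
32 enc 462.8 -170.5 57.4 exp 52 ls [ 462.8 -170.5] 56.8
44 enc 488.0 -241.9 69.5 exp 64 ls [ 488.1 -242. ] 68.9
54 enc 516.1 -314.7 85.0 exp 74 ls [ 514.3 -314. ] 80.3
24 enc 537.7 -383.3 52.5 exp 44 ls [ 538.1 -383.9] 50.2
[-0.33388044  0.94261543] [ 113.62157246   37.79325626  -38.78941863 -112.6254101 ]
[[ 462.8 -170.1]
 [ 488.1 -241.8]
 [ 513.5 -313.4]
 [ 538.9 -385.1]]
```

Emit:
arm_command([
  {"hand":75,"translation":[1,0.15,0],"rot":[0,0,0]},
  {"hand":75,"translation":[1,0.15,0],"rot":[0,0,0]},
  {"hand":75,"translation":[1,0.15,0],"rot":[0,0,0]},
  {"hand":75,"translation":[1,0.15,0],"rot":[0,0,0]},
  {"hand":75,"translation":[1,0.15,0],"rot":[0,0,0]},
])

```text
clock: 2.0
tcp_pos: [0.4788, -0.0193, 0.2799]
orientation: [-3.141, -0.0, 1.566]
contact_force: [0.5, -0.2, 0.4]
opening: 0.0748
gripper_force: 0.0
```

Emit:
arm_command([
  {"hand":75,"translation":[1,0,0],"rot":[0,0,0]},
  {"hand":75,"translation":[1,0,0],"rot":[0,0,0]},
  {"hand":75,"translation":[1,0,0],"rot":[0,0,0]},
  {"hand":75,"translation":[1,0,0],"rot":[0,0,0]},
  {"hand":75,"translation":[1,0,0],"rot":[0,0,0]},
  {"hand":75,"translation":[1,0,0],"rot":[0,0,0]},
  {"hand":75,"translation":[1,0,0],"rot":[0,0,0]},
])

```text
clock: 2.58
tcp_pos: [0.4794, 0.1799, 0.2796]
orientation: [-3.14, 0.001, 1.57]
contact_force: [-0.8, -0.4, 0.5]
opening: 0.0748
gripper_force: 0.0
```

Run:
```python
from h import *
s=sense();print(s["tcp_pos"],s["orientation"])
im=read_camera("wrist")[:,:,::-1];np.savez("w2.npz",im=im,T=wristT(s))
cv2.imwrite("pics/w2.png",cv2.resize(im,(800,600),interpolation=3))
```

```text
[0.47935952 0.17986897 0.27961526] [-3.14043582e+00  8.00407366e-04  1.56991355e+00]
```

View pics/w2.png

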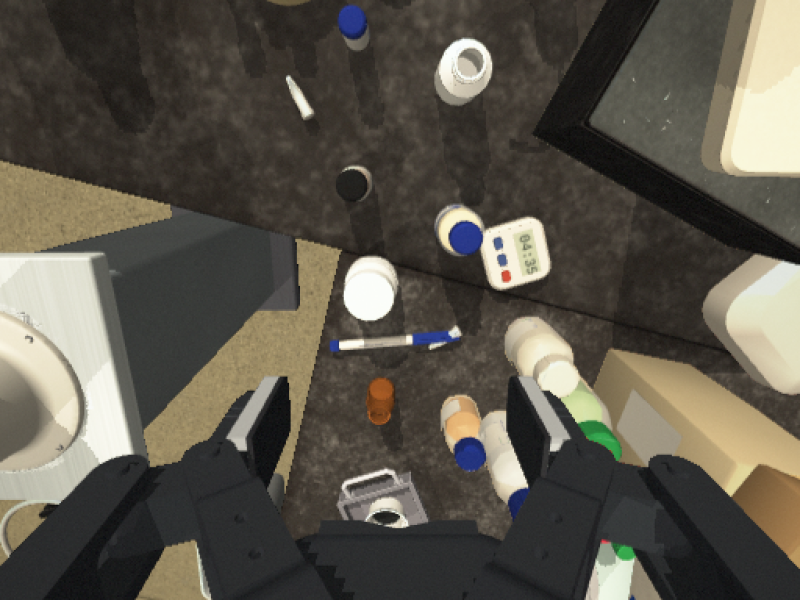

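The wrist view shows cap tops: jar (369,297), bottle (466,237), black-capped vial (353,183), small vial (352,20). The two look-alikes are at (466,65) and (380,415).

Run:
```python
from h import *
d=np.load("w2.npz");im=d["im"];T=d["T"];i=camera_info("wrist");k=1.5625;S=4
big=cv2.resize(im,None,fx=S,fy=S,interpolation=cv2.INTER_CUBIC).astype(int)
b,g,r=big[...,0],big[...,1],big[...,2]
blue=(b-r>50);dark=(big.max(2)<32);white=(big.min(2)>225)
for n,u,v,z,m,dm in [("jar",369,297,.064,white,48),("bottle",466,237,.085,blue,28),("vial",353,183,.062,dark,28),("small",352,20,.052,blue,23)]:
    cx,cy=u/k*S,v/k*S;w=75 if n=="jar" else 50
    x0,y0=int(max(cx-w,0)),int(max(cy-w,0));sub=m[y0:int(cy+w),x0:int(cx+w)].astype(np.uint8)
    nl,L,st,ce=cv2.connectedComponentsWithStats(sub);j=1+np.argmax(st[1:,4])
    c=ce[j]+[x0,y0]; f=lambda p:ray(i,((p[0]+.5)/S-.5,(p[1]+.5)/S-.5),z,T)
    bx=st[j];e=[f((x0+bx[0],c[1])),f((x0+bx[0]+bx[2],c[1]))];e2=[f((c[0],y0+bx[1])),f((c[0],y0+bx[1]+bx[3]))]
    print(n,"pick",(ray(i,(u/k,v/k),z,T)[:2]*1e3).round(1),"seg",(f(c)[:2]*1e3).round(1),"size",round(1e3*(e[1]-e[0])[0],1),round(1e3*(e2[0]-e2[1])[1],1),dm,(c*k/S).round(0))
```

```text
jar pick [451.6 135. ] seg [450.2 139. ] size 46.2 51.4 48 [368. 294.]
bottle pick [537.  195.3] seg [536.4 195.1] size 28.0 28.1 28 [466. 238.]
vial pick [439.7 238.7] seg [442.8 231.6] size 22.6 24.9 28 [357. 192.]
small pick [442.  365.3] seg [441.3 365. ] size 22.7 22.5 23 [352.  21.]
```

Emit:
arm_command([
  {"hand":75,"translation":[-0.22,-0.145,0],"rot":[0,0,0]},
  {"hand":75,"translation":[-0.22,-0.145,0.4],"rot":[0,0,0]},
  {"hand":75,"translation":[-0.22,-0.145,0.8],"rot":[0,0,0]},
  {"hand":75,"translation":[-0.22,-0.145,0.85],"rot":[0,0,0]},
  {"hand":75,"translation":[-0.22,-0.145,0.85],"rot":[0,0,0]},
  {"hand":75,"translation":[-0.22,-0.145,0.85],"rot":[0,0,0]},
  {"hand":75,"translation":[-0.22,-0.145,0.85],"rot":[0,0,0]},
])

```text
clock: 3.22
tcp_pos: [0.4482, 0.1344, 0.1083]
orientation: [-3.135, 0.001, 1.567]
contact_force: [-0.5, 0.4, 0.1]
opening: 0.0749
gripper_force: 0.0
```

Run:
```python
from h import *
s=sense();print(s["tcp_pos"],s["orientation"])
im=read_camera("wrist")[:,:,::-1].copy();np.savez("w3.npz",im=im,T=wristT(s))
i=camera_info("wrist");T=wristT(s)
K=i["intrinsics"]
for (c,z,rr) in [((.4505,.1365),.064,.024),((.440,.2387),.062,.014),((.5367,.1952),.085,.014)]:
    th=np.linspace(0,6.28,40);X=np.c_[c[0]+rr*np.cos(th),c[1]+rr*np.sin(th),0*th+z,0*th+1]@np.linalg.inv(T).T
    p=X[:,:3]@K.T;p=p[:,:2]/p[:,2:]
    cv2.polylines(im,[np.int32(np.round(p*16))],True,(0,0,255),1,cv2.LINE_AA,4)
cv2.imwrite("pics/w3.png",cv2.resize(im,(800,600),interpolation=3))
```

```text
[0.4482048  0.13438302 0.10825186] [-3.13533526e+00  5.67264166e-04  1.56683186e+00]
```

View pics/w3.png

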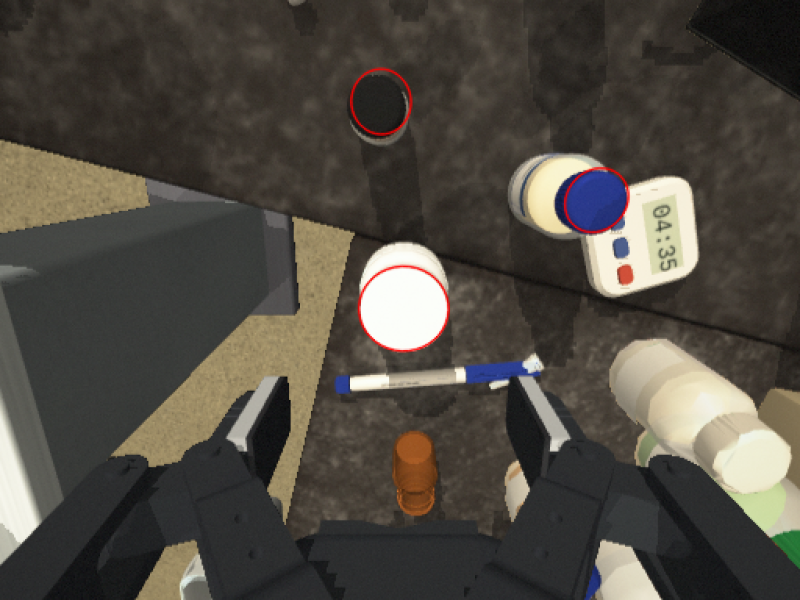

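The overlay matches the jar at (403,308), and the vial and bottle predictions are within about 2 mm. Next I'll grasp the jar.

Emit:
arm_command([
  {"hand":75,"translation":[0.01,0.01,0.19],"rot":[0,0,0]},
  {"hand":75,"translation":[0.01,0.01,0.37],"rot":[0,0,0]},
  {"hand":75,"translation":[0.01,0.01,0.37],"rot":[0,0,0]},
  {"hand":75,"translation":[0.01,0.01,0.37],"rot":[0,0,0]},
  {"hand":30,"translation":[0.01,0.01,0.37],"rot":[0,0,0]},
  {"hand":30,"translation":[0.01,0.01,0.37],"rot":[0,0,0]},
  {"hand":30,"translation":[0.01,0.01,0.37],"rot":[0,0,0]},
  {"hand":30,"translation":[0.01,0.01,0.37],"rot":[0,0,0]},
  {"hand":30,"translation":[0.01,0.01,0.37],"rot":[0,0,0]},
  {"hand":30,"translation":[0.01,0.01,0.37],"rot":[0,0,0]},
], force=40)

```text
clock: 4.1
tcp_pos: [0.4526, 0.1383, 0.0369]
orientation: [3.141, -0.0, 1.57]
contact_force: [-1.2, -0.7, 0.1]
opening: 0.03
gripper_force: 0.0
```

Run:
```python
from h import *
s=sense();print(s["tcp_pos"],s["opening"],s["gripper_force"])
im=read_camera("wrist")[:,:,::-1];cv2.imwrite("pics/w4.png",cv2.resize(im,(640,480),interpolation=3))
```

```text
[0.4526382  0.13832237 0.03686168] 0.02995588728726756 0.0
```

View pics/w4.png

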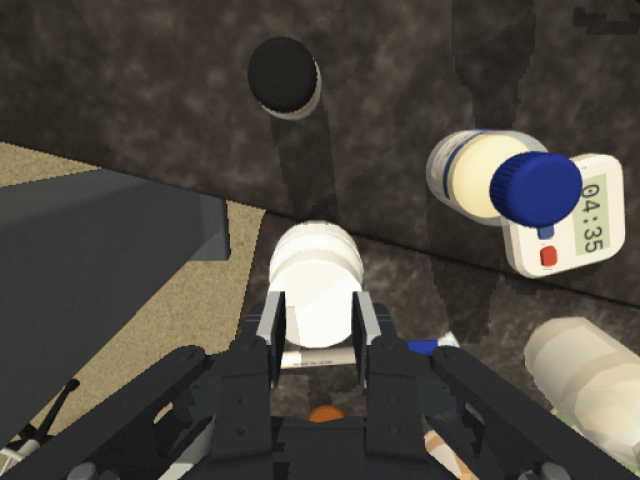

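Run:
```python
from h import *
a=read_camera("wrist")[200:320,150:350,::-1];b=read_camera("side")[175:275,225:375,::-1]
cv2.imwrite("pics/m.png",np.hstack([cv2.resize(a,(400,240),interpolation=3),cv2.resize(b,(360,240),interpolation=3)]))
```

```text
(no output)
```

View pics/m.png

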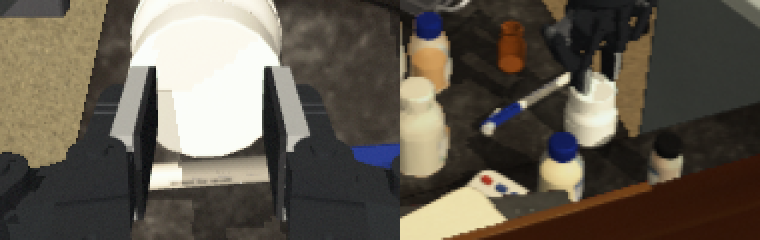

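The fingertips are about 35–40 mm behind the stated TCP. They are hovering over the jar cap at (200,85) in the crop, not beside it. I'll open and descend in small steps while watching the force.

Emit:
arm_command([
  {"hand":75,"translation":[0,0,0],"rot":[0,0,0]},
  {"hand":75,"translation":[0,0,0],"rot":[0,0,0]},
  {"hand":75,"translation":[0,0,0],"rot":[0,0,0]},
  {"hand":75,"translation":[0,0,0],"rot":[0,0,0]},
  {"hand":75,"translation":[0,0,0],"rot":[0,0,0]},
  {"hand":75,"translation":[0,0,0.05],"rot":[0,0,0]},
  {"hand":75,"translation":[0,0,0.1],"rot":[0,0,0]},
  {"hand":75,"translation":[0,0,0.1],"rot":[0,0,0]},
])

```text
clock: 4.92
tcp_pos: [0.45, 0.1382, 0.0136]
orientation: [-3.137, 0.0, 1.57]
contact_force: [-0.3, -0.8, -0.3]
opening: 0.0749
gripper_force: 0.0
```

Run:
```python
from h import *
s=sense();print(s["tcp_pos"],s["orientation"],s["opening"],s["contact_force"])
a=read_camera("wrist")[:,:,::-1];b=read_camera("scene")[150:250,140:300,::-1]
cv2.imwrite("pics/m2.png",np.hstack([cv2.resize(a[180:340,130:380],(440,282),interpolation=3),cv2.resize(b,(350,282),interpolation=3)]))
```

```text
[0.4499939  0.13816158 0.01362751] [-3.13686099e+00  1.80037994e-04  1.57034423e+00] 0.07493042107949967 [-0.31362586 -0.80707992 -0.34713825]
```

View pics/m2.png

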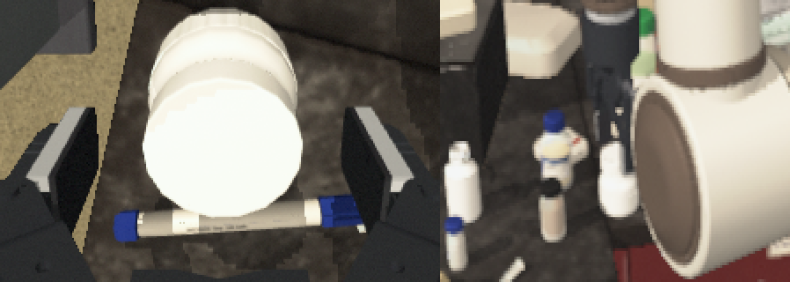

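Emit:
arm_command([
  {"hand":75,"translation":[0,0,0.04],"rot":[0,0,0]},
  {"hand":75,"translation":[0,0,0.05],"rot":[0,0,0]},
  {"hand":75,"translation":[0,0,0.05],"rot":[0,0,0]},
])

```text
clock: 5.27
tcp_pos: [0.4516, 0.1382, 0.0055]
orientation: [-3.14, 0.0, 1.57]
contact_force: [0.1, -0.8, 0.3]
opening: 0.0749
gripper_force: 0.0
```

Emit:
arm_command([
  {"hand":30,"translation":[0,0,0],"rot":[0,0,0]},
  {"hand":30,"translation":[0,0,0],"rot":[0,0,0]},
  {"hand":30,"translation":[0,0,0],"rot":[0,0,0]},
  {"hand":30,"translation":[0,0,0],"rot":[0,0,0]},
  {"hand":30,"translation":[0,0,0],"rot":[0,0,0]},
  {"hand":30,"translation":[0,0,0],"rot":[0,0,0]},
], force=40)

```text
clock: 5.77
tcp_pos: [0.4525, 0.1384, 0.0067]
orientation: [3.141, -0.0, 1.57]
contact_force: [-3.1, 0.1, 5.7]
opening: 0.0469
gripper_force: 41.0
```

Emit:
arm_command([
  {"hand":30,"translation":[0,0,-0.2],"rot":[0,0,0]},
  {"hand":30,"translation":[0,0,-0.4],"rot":[0,0,0]},
  {"hand":30,"translation":[0,0,-0.6],"rot":[0,0,0]},
  {"hand":30,"translation":[0,0,-0.8],"rot":[0,0,0]},
  {"hand":30,"translation":[0,0,-1],"rot":[0,0,0]},
  {"hand":30,"translation":[-0.2,0.05,-1],"rot":[0,0,0]},
  {"hand":30,"translation":[-0.4,0.1,-1],"rot":[0,0,0]},
  {"hand":30,"translation":[-0.6,0.1,-1],"rot":[0,0,0]},
  {"hand":30,"translation":[-0.8,0.1,-1],"rot":[0,0,0]},
  {"hand":30,"translation":[-1,0.1,-1],"rot":[0,0,0]},
])

```text
clock: 6.6
tcp_pos: [0.4718, -0.0634, 0.2058]
orientation: [-3.142, -0.0, 1.571]
contact_force: [1.1, -0.8, -1.7]
opening: 0.047
gripper_force: 42.3
```

Emit:
arm_command([
  {"hand":30,"translation":[-0.2,0.04,0],"rot":[0,0,0]},
  {"hand":30,"translation":[-0.4,0.1,0],"rot":[0,0,0]},
  {"hand":30,"translation":[-0.6,0.15,0],"rot":[0,0,0]},
  {"hand":30,"translation":[-0.8,0.2,0],"rot":[0,0,0]},
  {"hand":30,"translation":[-1,0.2,0],"rot":[0,0,0]},
  {"hand":30,"translation":[-1,0.2,0],"rot":[0,0,0]},
  {"hand":30,"translation":[-1,0.2,0],"rot":[0,0,0]},
])

```text
clock: 7.18
tcp_pos: [0.5115, -0.2636, 0.2051]
orientation: [-3.14, -0.001, 1.567]
contact_force: [0.2, 1.4, -1.9]
opening: 0.047
gripper_force: 42.2
```

Emit:
arm_command([
  {"hand":30,"translation":[-0.24,0.01,0],"rot":[0,0,0]},
  {"hand":30,"translation":[-0.24,0.01,0.2],"rot":[0,0,0]},
  {"hand":30,"translation":[-0.24,0.01,0.4],"rot":[0,0,0]},
  {"hand":30,"translation":[-0.24,0.01,0.57],"rot":[0,0,0]},
  {"hand":30,"translation":[-0.24,0.01,0.57],"rot":[0,0,0]},
  {"hand":30,"translation":[-0.24,0.01,0.57],"rot":[0,0,0]},
])

```text
clock: 7.68
tcp_pos: [0.5128, -0.3073, 0.0904]
orientation: [-3.138, -0.004, 1.571]
contact_force: [0.7, -0.9, -1.2]
opening: 0.0469
gripper_force: 42.1
```

```bash
cat >> h.py <<'E'
CUP={"32":(.4628,-.1701,.026),"44":(.4881,-.2418,.032),"54":(.5135,-.3134,.037),"24":(.5389,-.3851,.022)}
def proj(T,K,c,z,r):
    th=np.linspace(0,2*np.pi,40);X=np.c_[c[0]+r*np.cos(th),c[1]+r*np.sin(th),0*th+z,0*th+1]@np.linalg.inv(T).T
    p=X[:,:3]@K.T;return np.int32(np.round(p[:,:2]/p[:,2:]*16))
def overlay(fn,circs):
    s=sense();T=wristT(s);print(s["tcp_pos"].round(4) if hasattr(s["tcp_pos"],"round") else s["tcp_pos"],np.round(s["orientation"],3))
    im=read_camera("wrist")[:,:,::-1].copy();np.savez(fn.replace("png","npz").replace("pics/",""),im=im,T=T)
    for c,z,r in circs: cv2.polylines(im,[proj(T,camera_info("wrist")["intrinsics"],c,z,r)],True,(0,0,255),1,cv2.LINE_AA,4)
    cv2.imwrite(fn,cv2.resize(im,(800,600),interpolation=3))
E
python3 - <<'E'
from h import *
overlay("pics/p1.png",[(c[:2],.033,c[2]) for c in CUP.values()])
E
```

```text
[ 0.5128 -0.3073  0.0904] [-3.138 -0.004  1.571]
```

View pics/p1.png

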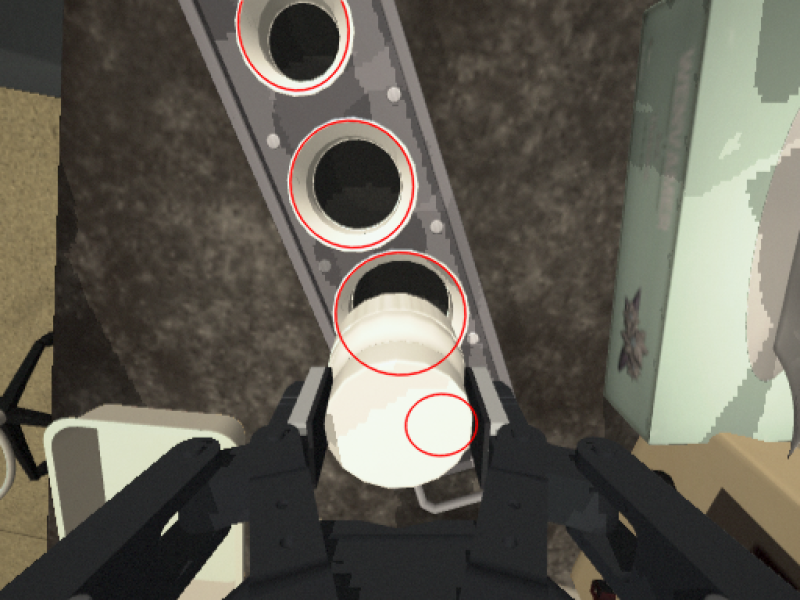

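The cup overlays match the rims: cup_44 at (353,184) and cup_54 at (401,313). The jar hangs at (397,424), about 4 mm off in y. I'll correct that and lower it.

Emit:
arm_command([
  {"hand":30,"translation":[-0.022,0.004,0.1],"rot":[0,0,0]},
  {"hand":30,"translation":[-0.022,0.004,0.2],"rot":[0,0,0]},
  {"hand":30,"translation":[-0.022,0.004,0.28],"rot":[0,0,0]},
  {"hand":30,"translation":[-0.022,0.004,0.33],"rot":[0,0,0]},
  {"hand":30,"translation":[-0.022,0.004,0.36],"rot":[0,0,0]},
  {"hand":30,"translation":[-0.022,0.004,0.36],"rot":[0,0,0]},
  {"hand":30,"translation":[-0.022,0.004,0.36],"rot":[0,0,0]},
])

```text
clock: 8.32
tcp_pos: [0.516, -0.3148, 0.022]
orientation: [3.14, 0.002, 1.571]
contact_force: [0.1, -0.3, -0.5]
opening: 0.0466
gripper_force: 42.2
```

Emit:
arm_command([
  {"hand":30,"translation":[0,0,0.01],"rot":[0,0,0]},
  {"hand":30,"translation":[0,0,0.018],"rot":[0,0,0]},
  {"hand":30,"translation":[0,0,0.018],"rot":[0,0,0]},
])

```text
clock: 8.57
tcp_pos: [0.5152, -0.3144, 0.0171]
orientation: [3.141, 0.0, 1.57]
contact_force: [-0.9, -0.1, -2.2]
opening: 0.0468
gripper_force: 42.2
```

Emit:
arm_command([
  {"hand":30,"translation":[0,0,0.008],"rot":[0,0,0]},
  {"hand":30,"translation":[0,0,0.008],"rot":[0,0,0]},
])

```text
clock: 8.73
tcp_pos: [0.5148, -0.3141, 0.015]
orientation: [-3.141, -0.0, 1.57]
contact_force: [0.3, -0.6, -1.2]
opening: 0.047
gripper_force: 42.2
```

Emit:
arm_command([
  {"hand":30,"translation":[0,0,0.008],"rot":[0,0,0]},
  {"hand":30,"translation":[0,0,0.008],"rot":[0,0,0]},
])

```text
clock: 8.9
tcp_pos: [0.5149, -0.3145, 0.0148]
orientation: [-3.141, 0.0, 1.571]
contact_force: [-3.5, 1.7, 8.2]
opening: 0.0471
gripper_force: 42.9
```

Emit:
arm_command([
  {"hand":54,"translation":[0,0,0],"rot":[0,0,0]},
  {"hand":62,"translation":[0,0,0],"rot":[0,0,0]},
  {"hand":66,"translation":[0,0,0],"rot":[0,0,0]},
  {"hand":66,"translation":[0,0,0],"rot":[0,0,0]},
  {"hand":66,"translation":[0,0,-0.1],"rot":[0,0,0]},
  {"hand":66,"translation":[0,0,-0.3],"rot":[0,0,0]},
  {"hand":66,"translation":[0,0,-0.5],"rot":[0,0,0]},
  {"hand":66,"translation":[0,0,-0.7],"rot":[0,0,0]},
  {"hand":66,"translation":[0,0,-0.9],"rot":[0,0,0]},
  {"hand":66,"translation":[0,0,-1],"rot":[0,0,0]},
])

```text
clock: 9.73
tcp_pos: [0.5167, -0.3157, 0.2198]
orientation: [3.135, 0.006, 1.571]
contact_force: [0.5, -0.5, 2.1]
opening: 0.0661
gripper_force: 0.0
```

Run:
```python
from h import *
overlay("pics/p2.png",[((.5135,-.3134),.072,.024)])
```

```text
[ 0.5167 -0.3157  0.2198] [3.135 0.006 1.571]
```

View pics/p2.png

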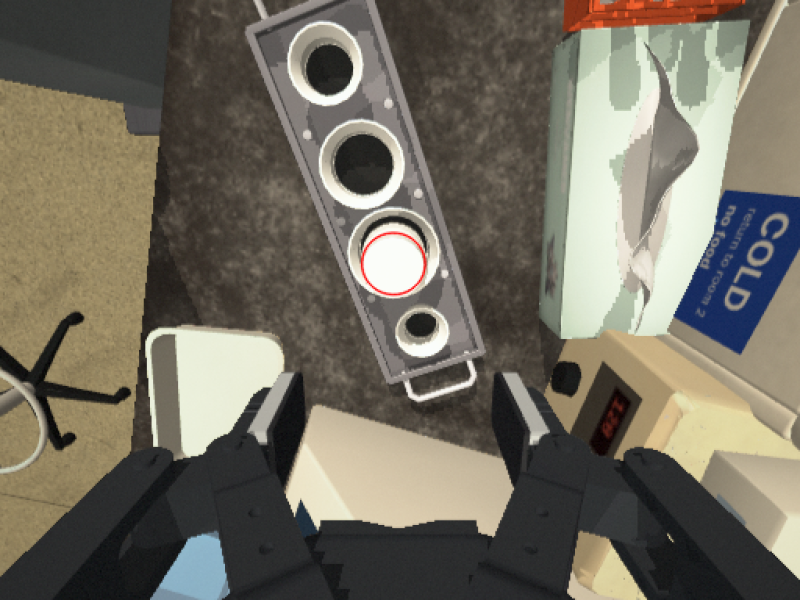

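Emit:
arm_command([
  {"hand":60,"translation":[1,-0.2,0],"rot":[0,0,0]},
  {"hand":60,"translation":[1,-0.2,0],"rot":[0,0,0]},
  {"hand":60,"translation":[1,-0.2,0],"rot":[0,0,0]},
  {"hand":60,"translation":[1,-0.2,0],"rot":[0,0,0]},
  {"hand":60,"translation":[1,-0.2,0],"rot":[0,0,0]},
  {"hand":60,"translation":[1,-0.2,0],"rot":[0,0,0]},
])

```text
clock: 10.28
tcp_pos: [0.4735, -0.1084, 0.2129]
orientation: [-3.141, -0.003, 1.575]
contact_force: [-0.2, 0.4, 0.3]
opening: 0.0601
gripper_force: 0.0
```

Emit:
arm_command([
  {"hand":60,"translation":[1,0,0],"rot":[0,0,0]},
  {"hand":60,"translation":[1,0,0],"rot":[0,0,0]},
  {"hand":60,"translation":[1,0,0],"rot":[0,0,0]},
  {"hand":60,"translation":[1,0,0],"rot":[0,0,0]},
  {"hand":60,"translation":[1,0,0],"rot":[0,0,0]},
  {"hand":60,"translation":[1,0,0],"rot":[0,0,0]},
])

```text
clock: 10.78
tcp_pos: [0.4743, 0.091, 0.2131]
orientation: [-3.141, -0.002, 1.576]
contact_force: [0.0, 0.5, -0.5]
opening: 0.0604
gripper_force: 0.0
```

The jar sits centred in cup_54, with its top at (394,263) matching the prediction. Next is the bottle.

Emit:
arm_command([
  {"hand":60,"translation":[0.515,0.305,0],"rot":[0,0,0]},
  {"hand":60,"translation":[0.515,0.305,0],"rot":[0,0,0]},
  {"hand":60,"translation":[0.515,0.305,0],"rot":[0,0,0]},
  {"hand":60,"translation":[0.515,0.305,0.25],"rot":[0,0,0]},
  {"hand":60,"translation":[0.515,0.305,0.5],"rot":[0,0,0]},
  {"hand":60,"translation":[0.515,0.305,0.5],"rot":[0,0,0]},
  {"hand":60,"translation":[0.515,0.305,0.5],"rot":[0,0,0]},
])

```text
clock: 11.37
tcp_pos: [0.5318, 0.1878, 0.1072]
orientation: [-3.13, 0.002, 1.57]
contact_force: [-0.7, -0.0, -0.4]
opening: 0.0602
gripper_force: 0.0
```

```bash
cat >> h.py <<'E'
def find(z,dm,guess,kind):
    """cap-top centre on plane z: circle whose inside/outside mask agrees best"""
    from scipy.optimize import minimize
    s=sense();T=wristT(s);im=read_camera("wrist")[:,:,::-1];np.savez(f"f{s['clock']:.2f}.npz",im=im,T=T)
    b=im.astype(int);m={"blue":b[...,0]-b[...,2]>50,"dark":b.max(2)<38,"white":b.min(2)>215}[kind].astype(np.float32)
    m=cv2.GaussianBlur(m,(0,0),1);K=camera_info("wrist")["intrinsics"];Ti=np.linalg.inv(T)
    g=np.linspace(-1.4,1.4,41);A,B=np.meshgrid(g,g);rr=np.hypot(A,B);k=rr<1.4;A,B,rr=A[k],B[k],rr[k]
    def cost(c):
        X=np.c_[c[0]+A*dm/2,c[1]+B*dm/2,A*0+z,A*0+1]@Ti.T;p=X[:,:3]@K.T;p=(p[:,:2]/p[:,2:]).astype(np.float32)
        v=cv2.remap(m,p[:,0].copy(),p[:,1].copy(),1).ravel();return v[rr>1].mean()-v[rr<1].mean()
    best=min(((cost((guess[0]+i*.003,guess[1]+j*.003)),guess[0]+i*.003,guess[1]+j*.003) for i in range(-5,6) for j in range(-5,6)))
    o=minimize(cost,best[1:],method="Nelder-Mead",options=dict(initial_simplex=[best[1:],(best[1]+.002,best[2]),(best[1],best[2]+.002)]))
    print("tcp",np.round(s["tcp_pos"],4),np.round(s["orientation"],3),"found",o.x.round(4),"score",round(-o.fun,2),"d(tool x,y)/0.2:",((o.x[1]-s["tcp_pos"][1])/.2).round(3),((o.x[0]-s["tcp_pos"][0])/.2).round(3))
E
python3 - <<'E'
from h import *
find(.085,.028,(.535,.1945),"blue")
E
```

```text
tcp [0.5318 0.1878 0.1072] [-3.13e+00  2.00e-03  1.57e+00] found [0.5374 0.1959] score 0.85 d(tool x,y)/0.2: 0.041 0.028
```

Emit:
arm_command([
  {"hand":60,"translation":[0.007,0.007,0.15],"rot":[0,0,0]},
  {"hand":60,"translation":[0.007,0.007,0.15],"rot":[0,0,0]},
  {"hand":60,"translation":[0.007,0.007,0.15],"rot":[0,0,0]},
  {"hand":60,"translation":[0.007,0.007,0.15],"rot":[0,0,0]},
])

```text
clock: 11.75
tcp_pos: [0.5389, 0.1901, 0.0858]
orientation: [3.139, -0.0, 1.57]
contact_force: [0.4, 0.2, 0.7]
opening: 0.0602
gripper_force: 0.0
```

Run:
```python
from h import *
find(.085,.028,(.535,.1945),"blue")
```

```text
tcp [0.5389 0.1901 0.0858] [ 3.139 -0.     1.57 ] found [0.5374 0.1961] score 0.83 d(tool x,y)/0.2: 0.03 -0.007
```

Emit:
arm_command([
  {"hand":60,"translation":[0.028,-0.005,0.1],"rot":[0,0,0]},
  {"hand":60,"translation":[0.028,-0.005,0.2],"rot":[0,0,0]},
  {"hand":60,"translation":[0.028,-0.005,0.29],"rot":[0,0,0]},
  {"hand":60,"translation":[0.028,-0.005,0.29],"rot":[0,0,0]},
  {"hand":60,"translation":[0.028,-0.005,0.29],"rot":[0,0,0]},
])

```text
clock: 12.22
tcp_pos: [0.5367, 0.1958, 0.0263]
orientation: [3.141, -0.0, 1.57]
contact_force: [0.7, -0.8, 1.0]
opening: 0.0599
gripper_force: 0.0
```

Emit:
arm_command([
  {"hand":15,"translation":[0,0,0],"rot":[0,0,0]},
  {"hand":15,"translation":[0,0,0],"rot":[0,0,0]},
  {"hand":15,"translation":[0,0,0],"rot":[0,0,0]},
  {"hand":15,"translation":[0,0,0],"rot":[0,0,0]},
  {"hand":15,"translation":[0,0,0],"rot":[0,0,0]},
  {"hand":15,"translation":[0,0,0],"rot":[0,0,0]},
], force=40)

```text
clock: 12.72
tcp_pos: [0.5381, 0.1961, 0.0279]
orientation: [3.138, -0.0, 1.57]
contact_force: [-0.5, -0.9, 4.8]
opening: 0.0308
gripper_force: 37.6
```

Run:
```python
from h import *
find(.085,.028,(.535,.1945),"blue")
```

```text
tcp [0.5381 0.1961 0.0279] [ 3.138 -0.     1.57 ] found [0.5381 0.1969] score 0.74 d(tool x,y)/0.2: 0.004 -0.0
```

Emit:
arm_command([
  {"hand":15,"translation":[0,0,-0.2],"rot":[0,0,0]},
  {"hand":15,"translation":[0,0,-0.4],"rot":[0,0,0]},
  {"hand":15,"translation":[0,0,-0.6],"rot":[0,0,0]},
  {"hand":15,"translation":[0,0,-0.8],"rot":[0,0,0]},
  {"hand":15,"translation":[0,0,-1],"rot":[0,0,0]},
  {"hand":15,"translation":[-0.1,-0.15,-1],"rot":[0,0,0]},
  {"hand":15,"translation":[-0.3,-0.25,-1],"rot":[0,0,0]},
  {"hand":15,"translation":[-0.5,-0.25,-1],"rot":[0,0,0]},
  {"hand":15,"translation":[-0.7,-0.25,-1],"rot":[0,0,0]},
  {"hand":15,"translation":[-0.9,-0.25,-1],"rot":[0,0,0]},
])

```text
clock: 13.6
tcp_pos: [0.4861, 0.0143, 0.2268]
orientation: [3.139, 0.001, 1.571]
contact_force: [1.4, 0.3, -1.9]
opening: 0.0307
gripper_force: 37.5
```

Emit:
arm_command([
  {"hand":15,"translation":[-0.2,0,0],"rot":[0,0,0]},
  {"hand":15,"translation":[-0.4,0,0],"rot":[0,0,0]},
  {"hand":15,"translation":[-0.6,0,0],"rot":[0,0,0]},
  {"hand":15,"translation":[-0.8,0,0],"rot":[0,0,0]},
  {"hand":15,"translation":[-0.9,0,0],"rot":[0,0,0]},
  {"hand":15,"translation":[-0.9,0,0],"rot":[0,0,0]},
  {"hand":15,"translation":[-0.9,0,0],"rot":[0,0,0]},
])

```text
clock: 14.18
tcp_pos: [0.4863, -0.165, 0.2262]
orientation: [3.141, 0.0, 1.568]
contact_force: [-0.2, 0.7, -0.9]
opening: 0.0307
gripper_force: 37.3
```

Emit:
arm_command([
  {"hand":15,"translation":[-0.2,0.01,0],"rot":[0,0,0]},
  {"hand":15,"translation":[-0.388,0.01,0],"rot":[0,0,0]},
  {"hand":15,"translation":[-0.388,0.01,0.2],"rot":[0,0,0]},
  {"hand":15,"translation":[-0.388,0.01,0.4],"rot":[0,0,0]},
  {"hand":15,"translation":[-0.388,0.01,0.63],"rot":[0,0,0]},
  {"hand":15,"translation":[-0.388,0.01,0.63],"rot":[0,0,0]},
  {"hand":15,"translation":[-0.388,0.01,0.63],"rot":[0,0,0]},
  {"hand":15,"translation":[-0.388,0.01,0.63],"rot":[0,0,0]},
  {"hand":15,"translation":[-0.388,0.01,0.63],"rot":[0,0,0]},
])

```text
clock: 14.93
tcp_pos: [0.4907, -0.2428, 0.1033]
orientation: [3.137, 0.004, 1.571]
contact_force: [0.3, 0.1, -0.7]
opening: 0.0307
gripper_force: 37.5
```

Run:
```python
from h import *
z=sense()["tcp_pos"][2];find(z-.0279+.085,.028,(.4881,-.2418),"blue")
```

```text
tcp [ 0.4907 -0.2428  0.1033] [3.137 0.004 1.571] found [ 0.4906 -0.2412] score 0.76 d(tool x,y)/0.2: 0.008 -0.0
```

Emit:
arm_command([
  {"hand":15,"translation":[-0.004,-0.006,0.1],"rot":[0,0,0]},
  {"hand":15,"translation":[-0.004,-0.006,0.2],"rot":[0,0,0]},
  {"hand":15,"translation":[-0.004,-0.006,0.27],"rot":[0,0,0]},
  {"hand":15,"translation":[-0.004,-0.006,0.3],"rot":[0,0,0]},
  {"hand":15,"translation":[-0.004,-0.006,0.3],"rot":[0,0,0]},
  {"hand":15,"translation":[-0.004,-0.006,0.3],"rot":[0,0,0]},
])

```text
clock: 15.48
tcp_pos: [0.4882, -0.2433, 0.0411]
orientation: [3.14, 0.002, 1.571]
contact_force: [-1.0, 0.1, -1.4]
opening: 0.0308
gripper_force: 37.5
```

Emit:
arm_command([
  {"hand":15,"translation":[0,0,0.01],"rot":[0,0,0]},
  {"hand":15,"translation":[0,0,0.01],"rot":[0,0,0]},
])

```text
clock: 15.65
tcp_pos: [0.488, -0.2432, 0.0388]
orientation: [3.14, 0.002, 1.57]
contact_force: [-0.2, -0.0, -0.6]
opening: 0.0306
gripper_force: 37.4
```

Emit:
arm_command([
  {"hand":15,"translation":[0,0,0.009],"rot":[0,0,0]},
  {"hand":15,"translation":[0,0,0.009],"rot":[0,0,0]},
])

```text
clock: 15.82
tcp_pos: [0.4873, -0.2427, 0.036]
orientation: [3.141, 0.0, 1.57]
contact_force: [0.8, 0.2, -1.6]
opening: 0.0304
gripper_force: 37.4
```

Emit:
arm_command([
  {"hand":15,"translation":[0,0,0.006],"rot":[0,0,0]},
  {"hand":15,"translation":[0,0,0.006],"rot":[0,0,0]},
])

```text
clock: 15.98
tcp_pos: [0.4875, -0.2431, 0.0355]
orientation: [3.141, 0.001, 1.571]
contact_force: [-2.1, 0.7, 4.2]
opening: 0.0307
gripper_force: 38.8
```

Emit:
arm_command([
  {"hand":36,"translation":[0,0,0],"rot":[0,0,0]},
  {"hand":44,"translation":[0,0,0],"rot":[0,0,0]},
  {"hand":54,"translation":[0,0,0],"rot":[0,0,0]},
  {"hand":54,"translation":[0,0,0],"rot":[0,0,0]},
  {"hand":54,"translation":[0,0,-0.1],"rot":[0,0,0]},
  {"hand":54,"translation":[0,0,-0.3],"rot":[0,0,0]},
  {"hand":54,"translation":[0,0,-0.5],"rot":[0,0,0]},
  {"hand":54,"translation":[0,0,-0.7],"rot":[0,0,0]},
  {"hand":54,"translation":[0,0,-0.9],"rot":[0,0,0]},
  {"hand":54,"translation":[0,0,-0.9],"rot":[0,0,0]},
])

```text
clock: 16.82
tcp_pos: [0.4912, -0.2457, 0.2244]
orientation: [3.129, 0.01, 1.571]
contact_force: [0.2, -1.0, 1.9]
opening: 0.0539
gripper_force: 0.0
```

Run:
```python
from h import *
find(.093,.028,(.4881,-.2418),"blue")
find(.072,.048,(.5135,-.3134),"white")
```

```text
tcp [ 0.4912 -0.2457  0.2244] [3.129 0.01  1.571] found [ 0.4868 -0.2435] score 0.85 d(tool x,y)/0.2: 0.011 -0.022
tcp [ 0.4898 -0.2446  0.2203] [3.133 0.007 1.57 ] found [ 0.5127 -0.316 ] score 0.69 d(tool x,y)/0.2: -0.357 0.114
```

Emit:
arm_command([
  {"hand":54,"translation":[1,-0.2,0],"rot":[0,0,0]},
  {"hand":54,"translation":[1,-0.2,0],"rot":[0,0,0]},
  {"hand":54,"translation":[1,-0.2,0],"rot":[0,0,0]},
  {"hand":54,"translation":[1,-0.2,0],"rot":[0,0,0]},
  {"hand":54,"translation":[1,-0.2,0],"rot":[0,0,0]},
  {"hand":54,"translation":[1,-0.2,0],"rot":[0,0,0]},
])

```text
clock: 17.42
tcp_pos: [0.4446, -0.0366, 0.2121]
orientation: [-3.137, -0.004, 1.576]
contact_force: [1.3, -1.1, 0.1]
opening: 0.0541
gripper_force: 0.0
```

Emit:
arm_command([
  {"hand":54,"translation":[1,0,0],"rot":[0,0,0]},
  {"hand":54,"translation":[1,0,0],"rot":[0,0,0]},
  {"hand":54,"translation":[1,0,0],"rot":[0,0,0]},
  {"hand":54,"translation":[1,0,0],"rot":[0,0,0]},
  {"hand":54,"translation":[1,0,0],"rot":[0,0,0]},
  {"hand":54,"translation":[1,0,0],"rot":[0,0,0]},
])

```text
clock: 17.92
tcp_pos: [0.4454, 0.1624, 0.2124]
orientation: [-3.138, -0.002, 1.576]
contact_force: [0.7, -0.0, -0.7]
opening: 0.0538
gripper_force: 0.0
```

Emit:
arm_command([
  {"hand":54,"translation":[0.2,-0.025,0],"rot":[0,0,0]},
  {"hand":54,"translation":[0.38,-0.025,0.2],"rot":[0,0,0]},
  {"hand":54,"translation":[0.38,-0.025,0.4],"rot":[0,0,0]},
  {"hand":54,"translation":[0.38,-0.025,0.61],"rot":[0,0,0]},
  {"hand":54,"translation":[0.38,-0.025,0.61],"rot":[0,0,0]},
  {"hand":54,"translation":[0.38,-0.025,0.61],"rot":[0,0,0]},
  {"hand":54,"translation":[0.38,-0.025,0.61],"rot":[0,0,0]},
  {"hand":54,"translation":[0.38,-0.025,0.61],"rot":[0,0,0]},
])

```text
clock: 18.58
tcp_pos: [0.4445, 0.2334, 0.095]
orientation: [3.137, -0.001, 1.569]
contact_force: [-0.0, 0.5, 0.4]
opening: 0.0537
gripper_force: 0.0
```

Run:
```python
from h import *
find(.062,.028,(.440,.2387),"dark")
T=wristT();im=read_camera("wrist")[:,:,::-1].copy();d=im
K=camera_info("wrist")["intrinsics"];p=proj(T,K,(.44,.2387),.062,.0001)[0]/16;print(p)
u,v=map(int,p);c=im[v-40:v+40,u-50:u+50].copy()
cv2.imwrite("pics/v.png",cv2.resize(c,(500,400),interpolation=cv2.INTER_NEAREST))
```

```text
tcp [0.4445 0.2334 0.095 ] [ 3.137e+00 -1.000e-03  1.569e+00] found [0.4453 0.2389] score 0.01 d(tool x,y)/0.2: 0.028 0.004
[248.8125 198.8125]
```

View pics/v.png

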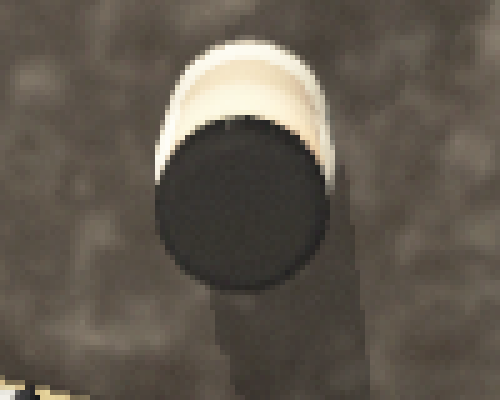

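The black cap is centred in the crop at (241,203), upright, which puts it at about (0.438, 0.239).

Emit:
arm_command([
  {"hand":54,"translation":[0.027,-0.03,0.15],"rot":[0,0,0]},
  {"hand":54,"translation":[0.027,-0.03,0.3],"rot":[0,0,0]},
  {"hand":54,"translation":[0.027,-0.03,0.4],"rot":[0,0,0]},
  {"hand":54,"translation":[0.027,-0.03,0.44],"rot":[0,0,0]},
  {"hand":54,"translation":[0.027,-0.03,0.44],"rot":[0,0,0]},
  {"hand":54,"translation":[0.027,-0.03,0.44],"rot":[0,0,0]},
])

```text
clock: 19.18
tcp_pos: [0.4377, 0.2391, 0.006]
orientation: [3.139, -0.001, 1.57]
contact_force: [0.8, 0.9, 0.8]
opening: 0.0541
gripper_force: 0.0
```

Emit:
arm_command([
  {"hand":15,"translation":[0,0,0],"rot":[0,0,0]},
  {"hand":15,"translation":[0,0,0],"rot":[0,0,0]},
  {"hand":15,"translation":[0,0,0],"rot":[0,0,0]},
  {"hand":15,"translation":[0,0,0],"rot":[0,0,0]},
  {"hand":15,"translation":[0,0,0],"rot":[0,0,0]},
  {"hand":15,"translation":[0,0,0],"rot":[0,0,0]},
], force=40)

```text
clock: 19.68
tcp_pos: [0.4382, 0.2393, 0.0066]
orientation: [3.138, -0.001, 1.57]
contact_force: [-2.0, -0.6, 6.0]
opening: 0.0259
gripper_force: 39.4
```

Emit:
arm_command([
  {"hand":15,"translation":[0,0,-0.2],"rot":[0,0,0]},
  {"hand":15,"translation":[0,0,-0.4],"rot":[0,0,0]},
  {"hand":15,"translation":[0,0,-0.6],"rot":[0,0,0]},
  {"hand":15,"translation":[0,0,-0.8],"rot":[0,0,0]},
  {"hand":15,"translation":[0,0,-0.9],"rot":[0,0,0]},
  {"hand":15,"translation":[-0.1,0.05,-0.9],"rot":[0,0,0]},
  {"hand":15,"translation":[-0.3,0.12,-0.9],"rot":[0,0,0]},
  {"hand":15,"translation":[-0.5,0.12,-0.9],"rot":[0,0,0]},
  {"hand":15,"translation":[-0.7,0.12,-0.9],"rot":[0,0,0]},
  {"hand":15,"translation":[-0.9,0.12,-0.9],"rot":[0,0,0]},
])

```text
clock: 20.52
tcp_pos: [0.4602, 0.0573, 0.1852]
orientation: [3.14, 0.0, 1.571]
contact_force: [1.2, 0.5, -1.0]
opening: 0.0261
gripper_force: 39.7
```

Emit:
arm_command([
  {"hand":15,"translation":[-0.2,0,0],"rot":[0,0,0]},
  {"hand":15,"translation":[-0.4,0,0],"rot":[0,0,0]},
  {"hand":15,"translation":[-0.6,0,0],"rot":[0,0,0]},
  {"hand":15,"translation":[-0.8,0,0],"rot":[0,0,0]},
  {"hand":15,"translation":[-1,0,0],"rot":[0,0,0]},
  {"hand":15,"translation":[-1,0,0],"rot":[0,0,0]},
  {"hand":15,"translation":[-1,0,0],"rot":[0,0,0]},
])

```text
clock: 21.1
tcp_pos: [0.46, -0.1428, 0.185]
orientation: [3.141, 0.0, 1.566]
contact_force: [0.8, 1.1, 0.4]
opening: 0.0257
gripper_force: 39.7
```

Emit:
arm_command([
  {"hand":15,"translation":[-0.134,0.014,0],"rot":[0,0,0]},
  {"hand":15,"translation":[-0.134,0.014,0.2],"rot":[0,0,0]},
  {"hand":15,"translation":[-0.134,0.014,0.4],"rot":[0,0,0]},
  {"hand":15,"translation":[-0.134,0.014,0.5],"rot":[0,0,0]},
  {"hand":15,"translation":[-0.134,0.014,0.5],"rot":[0,0,0]},
  {"hand":15,"translation":[-0.134,0.014,0.5],"rot":[0,0,0]},
  {"hand":15,"translation":[-0.134,0.014,0.5],"rot":[0,0,0]},
  {"hand":15,"translation":[-0.134,0.014,0.5],"rot":[0,0,0]},
  {"hand":15,"translation":[-0.134,0.014,0.5],"rot":[0,0,0]},
])

```text
clock: 21.85
tcp_pos: [0.4645, -0.1686, 0.0867]
orientation: [3.138, 0.002, 1.571]
contact_force: [-0.7, -0.5, 0.4]
opening: 0.0254
gripper_force: 39.7
```

```bash
sed -i 's/"dark":b.max(2)<38/"dark":b.max(2)<62/' h.py
python3 - <<'E'
from h import *
z=sense()["tcp_pos"][2];find(z-.0066+.062,.028,(.4628,-.1701),"dark")
E
```

```text
tcp [ 0.4645 -0.1686  0.0867] [3.138e+00 2.000e-03 1.571e+00] found [ 0.4644 -0.1666] score 0.62 d(tool x,y)/0.2: 0.01 -0.0
```

Emit:
arm_command([
  {"hand":15,"translation":[-0.01,-0.006,0.1],"rot":[0,0,0]},
  {"hand":15,"translation":[-0.01,-0.006,0.2],"rot":[0,0,0]},
  {"hand":15,"translation":[-0.01,-0.006,0.3],"rot":[0,0,0]},
  {"hand":15,"translation":[-0.01,-0.006,0.33],"rot":[0,0,0]},
  {"hand":15,"translation":[-0.01,-0.006,0.33],"rot":[0,0,0]},
  {"hand":15,"translation":[-0.01,-0.006,0.33],"rot":[0,0,0]},
])

```text
clock: 22.4
tcp_pos: [0.4623, -0.1703, 0.0194]
orientation: [3.141, 0.001, 1.57]
contact_force: [0.2, -0.8, 0.9]
opening: 0.0257
gripper_force: 39.7
```

Emit:
arm_command([
  {"hand":15,"translation":[0,0,0.009],"rot":[0,0,0]},
  {"hand":15,"translation":[0,0,0.009],"rot":[0,0,0]},
])

```text
clock: 22.57
tcp_pos: [0.4627, -0.1706, 0.0179]
orientation: [3.14, 0.001, 1.57]
contact_force: [-0.3, -0.2, -0.2]
opening: 0.0255
gripper_force: 39.7
```

Emit:
arm_command([
  {"hand":15,"translation":[0,0,0.009],"rot":[0,0,0]},
  {"hand":15,"translation":[0,0,0.009],"rot":[0,0,0]},
])

```text
clock: 22.73
tcp_pos: [0.4621, -0.1701, 0.0153]
orientation: [3.141, 0.0, 1.57]
contact_force: [0.1, -1.1, -0.8]
opening: 0.0256
gripper_force: 39.7
```

Emit:
arm_command([
  {"hand":15,"translation":[0,0,0.006],"rot":[0,0,0]},
  {"hand":15,"translation":[0,0,0.006],"rot":[0,0,0]},
])

```text
clock: 22.9
tcp_pos: [0.4621, -0.1701, 0.014]
orientation: [3.141, 0.0, 1.57]
contact_force: [0.4, 0.1, 1.2]
opening: 0.0257
gripper_force: 39.9
```

Emit:
arm_command([
  {"hand":15,"translation":[0,0,0.005],"rot":[0,0,0]},
  {"hand":15,"translation":[0,0,0.005],"rot":[0,0,0]},
])

```text
clock: 23.07
tcp_pos: [0.4622, -0.1703, 0.014]
orientation: [3.141, 0.001, 1.571]
contact_force: [-3.1, 1.1, 9.4]
opening: 0.0255
gripper_force: 40.8
```

Emit:
arm_command([
  {"hand":32,"translation":[0,0,0],"rot":[0,0,0]},
  {"hand":40,"translation":[0,0,0],"rot":[0,0,0]},
  {"hand":48,"translation":[0,0,0],"rot":[0,0,0]},
  {"hand":48,"translation":[0,0,0],"rot":[0,0,0]},
  {"hand":48,"translation":[0,0,-0.1],"rot":[0,0,0]},
  {"hand":48,"translation":[0,0,-0.3],"rot":[0,0,0]},
  {"hand":48,"translation":[0,0,-0.5],"rot":[0,0,0]},
  {"hand":48,"translation":[0,0,-0.7],"rot":[0,0,0]},
  {"hand":48,"translation":[0,0,-0.9],"rot":[0,0,0]},
  {"hand":48,"translation":[0,0,-0.9],"rot":[0,0,0]},
])

```text
clock: 23.9
tcp_pos: [0.4662, -0.1728, 0.2019]
orientation: [3.128, 0.009, 1.57]
contact_force: [1.3, -0.6, 1.2]
opening: 0.048
gripper_force: 0.0
```

Run:
```python
from h import *
find(.070,.028,(.4628,-.1701),"dark")
```

```text
tcp [ 0.4662 -0.1728  0.2019] [3.128 0.009 1.57 ] found [ 0.4618 -0.1711] score 0.83 d(tool x,y)/0.2: 0.008 -0.022
```

Emit:
arm_command([
  {"hand":48,"translation":[1,-0.1,0],"rot":[0,0,0]},
  {"hand":48,"translation":[1,-0.1,0],"rot":[0,0,0]},
  {"hand":48,"translation":[1,-0.1,0],"rot":[0,0,0]},
  {"hand":48,"translation":[1,-0.1,0],"rot":[0,0,0]},
  {"hand":48,"translation":[1,-0.1,0],"rot":[0,0,0]},
  {"hand":48,"translation":[1,-0.1,0],"rot":[0,0,0]},
])

```text
clock: 24.45
tcp_pos: [0.4398, 0.0354, 0.1911]
orientation: [-3.139, -0.003, 1.576]
contact_force: [1.2, 0.1, 0.3]
opening: 0.0479
gripper_force: 0.0
```

Emit:
arm_command([
  {"hand":48,"translation":[1,0,0],"rot":[0,0,0]},
  {"hand":48,"translation":[1,0,0],"rot":[0,0,0]},
  {"hand":48,"translation":[1,0,0],"rot":[0,0,0]},
  {"hand":48,"translation":[1,0,0],"rot":[0,0,0]},
  {"hand":48,"translation":[1,0,0],"rot":[0,0,0]},
  {"hand":48,"translation":[1,0,0],"rot":[0,0,0]},
])

```text
clock: 24.95
tcp_pos: [0.4407, 0.2344, 0.1912]
orientation: [-3.139, -0.002, 1.576]
contact_force: [1.0, -0.0, -0.1]
opening: 0.0481
gripper_force: 0.0
```

Emit:
arm_command([
  {"hand":48,"translation":[0.3,0,0],"rot":[0,0,0]},
  {"hand":48,"translation":[0.65,0,0],"rot":[0,0,0]},
  {"hand":48,"translation":[0.65,0,0],"rot":[0,0,0]},
  {"hand":48,"translation":[0.65,0,0],"rot":[0,0,0]},
  {"hand":48,"translation":[0.65,0,0.25],"rot":[0,0,0]},
  {"hand":48,"translation":[0.65,0,0.5],"rot":[0,0,0]},
  {"hand":48,"translation":[0.65,0,0.5],"rot":[0,0,0]},
  {"hand":48,"translation":[0.65,0,0.5],"rot":[0,0,0]},
  {"hand":48,"translation":[0.65,0,0.5],"rot":[0,0,0]},
  {"hand":48,"translation":[0.65,0,0.5],"rot":[0,0,0]},
])

```text
clock: 25.78
tcp_pos: [0.4434, 0.36, 0.0942]
orientation: [3.139, -0.001, 1.57]
contact_force: [0.3, 0.4, 0.5]
opening: 0.0481
gripper_force: 0.0
```

Run:
```python
from h import *
find(.052,.023,(.441,.365),"blue")
```

```text
tcp [0.4434 0.36   0.0942] [ 3.139e+00 -1.000e-03  1.570e+00] found [0.4416 0.3669] score 0.86 d(tool x,y)/0.2: 0.034 -0.009
```

Emit:
arm_command([
  {"hand":48,"translation":[0.033,-0.008,0.15],"rot":[0,0,0]},
  {"hand":48,"translation":[0.033,-0.008,0.3],"rot":[0,0,0]},
  {"hand":48,"translation":[0.033,-0.008,0.4],"rot":[0,0,0]},
  {"hand":48,"translation":[0.033,-0.008,0.47],"rot":[0,0,0]},
  {"hand":48,"translation":[0.033,-0.008,0.47],"rot":[0,0,0]},
  {"hand":48,"translation":[0.033,-0.008,0.47],"rot":[0,0,0]},
])

```text
clock: 26.33
tcp_pos: [0.4414, 0.367, 0.0]
orientation: [3.14, -0.001, 1.57]
contact_force: [0.6, 0.9, 0.3]
opening: 0.0481
gripper_force: 0.0
```

Emit:
arm_command([
  {"hand":12,"translation":[0,0,0],"rot":[0,0,0]},
  {"hand":12,"translation":[0,0,0],"rot":[0,0,0]},
  {"hand":12,"translation":[0,0,0],"rot":[0,0,0]},
  {"hand":12,"translation":[0,0,0],"rot":[0,0,0]},
  {"hand":12,"translation":[0,0,0],"rot":[0,0,0]},
  {"hand":12,"translation":[0,0,0],"rot":[0,0,0]},
], force=35)

```text
clock: 26.83
tcp_pos: [0.4422, 0.3677, 0.0011]
orientation: [3.138, -0.002, 1.57]
contact_force: [-0.4, 0.4, 6.3]
opening: 0.0207
gripper_force: 34.2
```

Run:
```python
from h import *
find(.052,.023,(.441,.365),"blue")
```

```text
tcp [0.4422 0.3677 0.0011] [ 3.138e+00 -2.000e-03  1.570e+00] found [0.442  0.3683] score 0.81 d(tool x,y)/0.2: 0.003 -0.001
```

Emit:
arm_command([
  {"hand":12,"translation":[0,0,-0.2],"rot":[0,0,0]},
  {"hand":12,"translation":[0,0,-0.4],"rot":[0,0,0]},
  {"hand":12,"translation":[0,0,-0.6],"rot":[0,0,0]},
  {"hand":12,"translation":[0,0,-0.8],"rot":[0,0,0]},
  {"hand":12,"translation":[0,0,-0.95],"rot":[0,0,0]},
  {"hand":12,"translation":[-0.2,0,-0.95],"rot":[0,0,0]},
  {"hand":12,"translation":[-0.4,0,-0.95],"rot":[0,0,0]},
  {"hand":12,"translation":[-0.6,0,-0.95],"rot":[0,0,0]},
  {"hand":12,"translation":[-0.8,0,-0.95],"rot":[0,0,0]},
  {"hand":12,"translation":[-1,0,-0.95],"rot":[0,0,0]},
])

```text
clock: 27.72
tcp_pos: [0.4401, 0.1651, 0.1894]
orientation: [3.14, -0.0, 1.571]
contact_force: [0.7, -0.4, 0.1]
opening: 0.0205
gripper_force: 34.6
```

Emit:
arm_command([
  {"hand":12,"translation":[-0.2,0,0],"rot":[0,0,0]},
  {"hand":12,"translation":[-0.4,0,0],"rot":[0,0,0]},
  {"hand":12,"translation":[-0.6,0,0],"rot":[0,0,0]},
  {"hand":12,"translation":[-0.8,0,0],"rot":[0,0,0]},
  {"hand":12,"translation":[-1,0,0],"rot":[0,0,0]},
  {"hand":12,"translation":[-1,0,0],"rot":[0,0,0]},
])

```text
clock: 28.22
tcp_pos: [0.4404, -0.0397, 0.1897]
orientation: [3.14, 0.004, 1.563]
contact_force: [-0.4, -0.2, -0.1]
opening: 0.0204
gripper_force: 34.6
```

Emit:
arm_command([
  {"hand":12,"translation":[-0.2,0.1,0],"rot":[0,0,0]},
  {"hand":12,"translation":[-0.4,0.2,0],"rot":[0,0,0]},
  {"hand":12,"translation":[-0.6,0.3,0],"rot":[0,0,0]},
  {"hand":12,"translation":[-0.8,0.4,0],"rot":[0,0,0]},
  {"hand":12,"translation":[-1,0.48,0],"rot":[0,0,0]},
  {"hand":12,"translation":[-1,0.48,0],"rot":[0,0,0]},
  {"hand":12,"translation":[-1,0.48,0],"rot":[0,0,0]},
])

```text
clock: 28.8
tcp_pos: [0.537, -0.2363, 0.1888]
orientation: [3.141, 0.001, 1.567]
contact_force: [0.7, 0.6, -0.3]
opening: 0.021
gripper_force: 34.6
```

Run:
```python
from h import *
i=camera_info("wrist");k=1.5625
T1=np.load("w1.npz")["T"];T2=np.load("p2.npz")["T"]
for a,b in [((390,450),(315,405)),((262,385),(148,332))]:
    for z in (0,.05,.1,.15): print(z,ray(i,np.array(a)/k,z,T1)[:2].round(3),ray(i,np.array(b)/k,z,T2)[:2].round(3))
print(ray(i,(545/k,490/k),.1,T1))
```

```text
0 [ 0.437 -0.484] [ 0.432 -0.48 ]
0.05 [ 0.438 -0.446] [ 0.443 -0.449]
0.1 [ 0.44  -0.409] [ 0.453 -0.419]
0.15 [ 0.441 -0.372] [ 0.464 -0.388]
0 [ 0.288 -0.393] [ 0.274 -0.398]
0.05 [ 0.306 -0.366] [ 0.305 -0.378]
0.1 [ 0.323 -0.339] [ 0.335 -0.357]
0.15 [ 0.341 -0.311] [ 0.366 -0.337]
[ 0.59365744 -0.45635929  0.1       ]
```

Emit:
arm_command([
  {"hand":12,"translation":[-0.2,0.01,0],"rot":[0,0,0]},
  {"hand":12,"translation":[-0.4,0.01,0],"rot":[0,0,0]},
  {"hand":12,"translation":[-0.6,0.01,0],"rot":[0,0,0]},
  {"hand":12,"translation":[-0.745,0.01,0],"rot":[0,0,0]},
  {"hand":12,"translation":[-0.745,0.01,0.2],"rot":[0,0,0]},
  {"hand":12,"translation":[-0.745,0.01,0.4],"rot":[0,0,0]},
  {"hand":12,"translation":[-0.745,0.01,0.52],"rot":[0,0,0]},
  {"hand":12,"translation":[-0.745,0.01,0.52],"rot":[0,0,0]},
  {"hand":12,"translation":[-0.745,0.01,0.52],"rot":[0,0,0]},
  {"hand":12,"translation":[-0.745,0.01,0.52],"rot":[0,0,0]},
])

```text
clock: 29.63
tcp_pos: [0.5396, -0.3826, 0.0876]
orientation: [3.139, 0.003, 1.571]
contact_force: [0.2, -0.4, 0.6]
opening: 0.0208
gripper_force: 34.6
```

Run:
```python
from h import *
z=sense()["tcp_pos"][2];find(z-.0011+.052,.023,(.5389,-.3851),"blue")
```

```text
tcp [ 0.5396 -0.3826  0.0876] [3.139e+00 3.000e-03 1.571e+00] found [ 0.5395 -0.3818] score 0.82 d(tool x,y)/0.2: 0.004 -0.0
```

Emit:
arm_command([
  {"hand":12,"translation":[-0.003,-0.002,0.1],"rot":[0,0,0]},
  {"hand":12,"translation":[-0.003,-0.002,0.2],"rot":[0,0,0]},
  {"hand":12,"translation":[-0.003,-0.002,0.3],"rot":[0,0,0]},
  {"hand":12,"translation":[-0.003,-0.002,0.35],"rot":[0,0,0]},
  {"hand":12,"translation":[-0.003,-0.002,0.35],"rot":[0,0,0]},
  {"hand":12,"translation":[-0.003,-0.002,0.35],"rot":[0,0,0]},
])

```text
clock: 30.18
tcp_pos: [0.5385, -0.3835, 0.0163]
orientation: [3.14, 0.001, 1.571]
contact_force: [0.3, -0.9, -0.3]
opening: 0.0207
gripper_force: 34.6
```

Emit:
arm_command([
  {"hand":12,"translation":[0,0,0.009],"rot":[0,0,0]},
  {"hand":12,"translation":[0,0,0.009],"rot":[0,0,0]},
])

```text
clock: 30.35
tcp_pos: [0.5387, -0.384, 0.0148]
orientation: [3.139, 0.002, 1.57]
contact_force: [-0.2, 0.6, -1.2]
opening: 0.0205
gripper_force: 34.6
```

Emit:
arm_command([
  {"hand":12,"translation":[0,0,0.018],"rot":[0,0,0]},
  {"hand":12,"translation":[0,0,0.018],"rot":[0,0,0]},
])

```text
clock: 30.52
tcp_pos: [0.5378, -0.3831, 0.0095]
orientation: [3.141, 0.0, 1.57]
contact_force: [0.7, 0.5, -0.3]
opening: 0.0206
gripper_force: 34.6
```

Emit:
arm_command([
  {"hand":12,"translation":[0,0,0.007],"rot":[0,0,0]},
  {"hand":12,"translation":[0,0,0.007],"rot":[0,0,0]},
])

```text
clock: 30.68
tcp_pos: [0.5379, -0.3834, 0.0086]
orientation: [3.141, 0.001, 1.57]
contact_force: [-1.2, 0.9, 2.6]
opening: 0.0205
gripper_force: 34.9
```

Contact with the cup floor. I'll release and retreat, up and back along +y.

Emit:
arm_command([
  {"hand":26,"translation":[0,0,0],"rot":[0,0,0]},
  {"hand":33,"translation":[0,0,0],"rot":[0,0,0]},
  {"hand":42,"translation":[0,0,0],"rot":[0,0,0]},
  {"hand":42,"translation":[0,0,0],"rot":[0,0,0]},
  {"hand":42,"translation":[0,0,-0.1],"rot":[0,0,0]},
  {"hand":42,"translation":[0,0,-0.3],"rot":[0,0,0]},
  {"hand":42,"translation":[0,0,-0.5],"rot":[0,0,0]},
  {"hand":42,"translation":[0,0,-0.7],"rot":[0,0,0]},
  {"hand":42,"translation":[0,0,-0.9],"rot":[0,0,0]},
  {"hand":42,"translation":[0,0,-1],"rot":[0,0,0]},
])

```text
clock: 31.52
tcp_pos: [0.5393, -0.3845, 0.2145]
orientation: [3.136, 0.006, 1.57]
contact_force: [0.1, -0.6, 0.2]
opening: 0.0419
gripper_force: 0.0
```

Emit:
arm_command([
  {"hand":60,"translation":[0.8,-0.2,-0.3],"rot":[0,0,0]},
  {"hand":60,"translation":[0.8,-0.2,-0.3],"rot":[0,0,0]},
  {"hand":60,"translation":[0.8,-0.2,-0.3],"rot":[0,0,0]},
  {"hand":60,"translation":[0.8,-0.2,-0.3],"rot":[0,0,0]},
  {"hand":60,"translation":[0.8,-0.2,-0.3],"rot":[0,0,0]},
  {"hand":60,"translation":[0.8,-0.2,-0.3],"rot":[0,0,0]},
  {"hand":60,"translation":[0.8,-0.2,-0.3],"rot":[0,0,0]},
  {"hand":60,"translation":[0.8,-0.2,-0.3],"rot":[0,0,0]},
])

```text
clock: 32.18
tcp_pos: [0.4975, -0.2239, 0.2668]
orientation: [-3.14, -0.0, 1.57]
contact_force: [-0.2, 0.3, -0.9]
opening: 0.0599
gripper_force: 0.0
```

Run:
```python
from h import *
C=CUP
overlay("pics/end.png",[(C["54"][:2],.072,.024),(C["44"][:2],.093,.014),(C["32"][:2],.070,.014),(C["24"][:2],.060,.0115)])
im=cv2.imread("pics/end.png");sc=cv2.resize(read_camera("scene")[180:255,100:280,::-1],(400,167))
im[:167,:400]=sc;cv2.imwrite("pics/end.png",im)
```

```text
[ 0.4975 -0.2239  0.2668] [-3.14 -0.    1.57]
```

View pics/end.png

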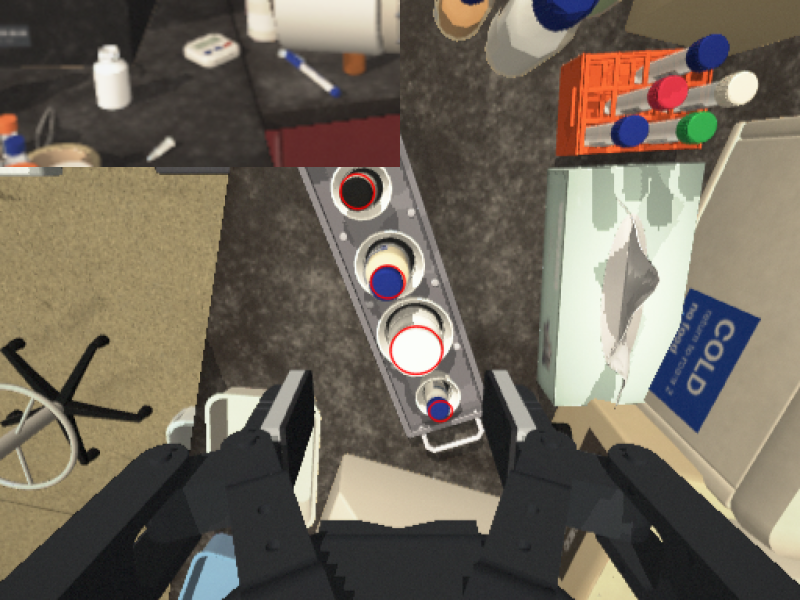

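All four cap tops match their predicted seated positions: (358,191), (387,282), (416,350) and (439,410). The open bottle and brown vial are still standing.

```bash
python3 -c "
from bench import job_done
print(job_done())"
```

```text
the job is handed in; nothing more can be done
None
```

The jar, bottle, black-capped vial and smallest vial are each standing upright on the floor of the cup made for their size, the two capless vessels were left standing where they were, and the job was handed in at about 32 s.

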